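Lock a plaster mould clamp with its spring clip

ROBOT

A 6-joint arm with a two-finger parallel gripper is mounted at the origin on the work surface. World frame = base frame: x ahead of the robot, y to its left, z up, the work surface at z = 0. Lengths are in mm, angles in rad, forces in N, time in s.
With the tool pointing down it reaches from about 250 to 775 mm from the base axis. Payload 8.9 kg.
Tool frame: the origin (TCP) lies where the fingers leave the gripper's body, on its centre line; the fingertips stand 73 mm ahead of it and the grasp point (between the pads) lies 54 mm ahead of it; z points along the fingers, y is the line along which they close (so a half turn about z gives the same grasp; the last joint's range is limited). The gripper opens to 85 mm and grips with 20 to 120 N. Pads are 22 mm wide; open, the fingers measure 114 mm over their backs; the gripper's body (76 mm by 85 mm) begins 54 mm behind the grasp point. The pads swing forward as they close: fully open they stand 13 mm farther back than shut.
Start: joints at [1.079, 0.291, -0.153, 1.127, 0, 1.431], TCP at [181.396, 492.666, 303.905] pointing down, gripper open.
Joint ranges: [-2.52, 2.52], [-0.91, 1.74], [-1.3, 1.37], [-1.96, 2.02], [-1.52, 1.47], [-3.14, 3.14]. Speed limits (rad/s): [2.22, 2.22, 2.79, 3.14, 3.14, 3.14].

INTERFACE

Orientations are given as a unit quaternion [w, x, y, z].
In Python, from bench import * gives the robot as it stands. The module is installed in compiled form; this text tells all that it offers.
- The arm moves only by the shell command python3 -m jog 'ROWS' [FORCE]. ROWS is a JSON object of lists of equal length, an entry for each row: "slide": the shift along the tool's x, y, z in m, a list of three; "dr": the turn, a rotation vector about the tool's x, y, z in rad, a list of three; "fingers": the opening, from -1 (shut) to 1 (fully open). In form: {"slide": [[dx, dy, dz], ...], "dr": [[wx, wy, wz], ...], "fingers": [fingers, ...]}. A call has 1 to 12 rows; each row is the pose to reach, as a shift and turn from the pose commanded when the call began, along the tool's axes at that moment; what a row does not reach only later rows make up. A row lasts 1/12 s, in which the tool goes at most 41.7 mm and 7.16 degrees, less where a joint would pass 70% of its speed; a pose out of reach is approached as far as the arm can. A call with a gripper value outside its range is refused whole. The fingers move at their own pace and stop on an object; FORCE is the grip in N (left out, the last holds). Time passes only in rows, so rows that repeat a pose let the fingers close. It gives the time, the measured TCP pose, the force, the opening and the grip force at its end, in the units of the state.
- observe(): the state, without advancing time (a new reading comes with each control period).
- grab_frame(name): name is "scene" or "top" or "wrist"; returns the picture (480x640x3 uint8, blue, green, red); there is no depth.
- camera_info(name): a dict with "intrinsics" (3x3 intrinsics, pixels), "T" (4x4, takes a point from camera to world coordinates). Camera axes: x right, y down, z forward; pixel columns grow to the right and rows downward; lengths in mm; the calibration is good to about 2 mm. The wrist camera is an equidistant fisheye: a pixel r from the principal point sees the ray r / f radians off the axis. A picture is of the moment at which its call begins: read the wrist's pose just before it. camera_info takes no time and is no camera call; for the wrist camera it gives the pose at the moment of the call.
- hand_in(): hands the job in; it is judged then, once.
The state is a dict: "clock": time; "joint_pos": joint angles; "qd": joint speeds; "joint_torque": joint torques, N m; "ee_pos": TCP position; "ee_rot": TCP orientation; "force": force on the tool from outside, world axes, zero at the start; "ft_torque": the same for the moment, N m; "gripper_width": finger opening in mm; "grip_force": force on a finger pad.
Only numpy, scipy, OpenCV 4.12 (cv2) and the standard library are available. Lean on these libraries where they do the work, as an engineer would, in place of code of your own. Each camera call takes 0.05 s, during which the arm holds its last target. There are 200 camera calls.

TASK

Swing the raised bar of the mould clamp down over the plaster mould, then take the steel spring clip from the table and slide it over the bar, sideways onto the groove of the stud, until it snaps fully home. Go gently: press neither bar nor clip hard, let go at the end, and leave the bowl, the tub and the wooden block where they are.

Things in the scene. Friction and masses are not known exactly. Their poses are not given: they have to be found in the camera images.
- clamp: Mould clamp, fixed: plywood board 170 x 330 x 16 mm with a white plaster mould 115 x 130 mm (73 mm high over all), a hinge post at its +y end and an upright steel stud at its -y end. Origin: centre of the board's underside. Its +x is the direction in which the clip is pushed onto the stud; the closed bar lies along its y.
- bar (a joint): Angle (rad) of the flat aluminium bar over the mould: 0 = down and level, at a firm stop, its top face 84 mm above the table; positive = raised (to 1.0). The hinge is stiff and stays where left; some 4 N pressed down on top, 130 mm from the hinge, moves it down.
- bar_hinge (a point): On the bar's hinge axis, 78 mm above the table, at the clamp's y = +120 mm; the axis runs along the clamp's x. The bar is 9 mm thick and 40 mm wide and reaches 270 mm from here towards the clamp's -y. Its last 70 mm are a fork 94 mm wide, open to -y: two prongs 21 mm wide, 52 mm apart, between which the stud stands when the bar is down.
- bar_press (a point): On the middle line of the bar's top face, 130 mm from the hinge; a good place to press it down.
- groove (a point): On the stud's axis at the bottom of its groove, level with the closed bar's top (84 mm up); axes as the clamp's, at clamp y -110 mm and x within 14 mm of 0. The stud is loose in a slotted foot: pushed along the clamp's x with over 1.5 N it gives way, by an unknown amount, at most 14 mm, until it meets a firm end; only then does the clip spring on.
- stud_top (a point): Top of the stud, 24 mm above point groove. The stud is 24 mm thick below the groove and 16 mm in the groove, which is 10 mm high; above it is a chamfered head 24 mm across and 14 mm high.
- clip: Dark steel spring clip, at first flat on the table: a fork 6 mm thick, 80 mm long, 45 mm wide, about 95 g. Origin: on the underside, at the centre of the seat for the stud's groove; +x points out of the open mouth, z up. Web front face at x = -9 mm, tips of the two jaws at x = +22 mm. When home its seat is centred on the stud with about 1 mm of play.
- clip_nose (a point): Midway between the rounded noses of the clip's sprung jaws, at clip x = +8 mm on the underside; noses 12 mm apart, tips flared in front. The noses must spread to pass the 16 mm groove: about 5 to 12 N of push along x, falling as they pass, and they then snap in behind it. Pushed on, the web meets the stud about 9 mm later and the force climbs steeply.
- tab_top (a point): Middle of the top of the clip's upright grip tab, 46 mm above the underside, at clip x = -42 mm. The tab is 24 mm along x and 14 mm along y and rises from 6 to 46 mm above the underside. Held low and level the clip slides well; held high, or pressed down, its jaws dip and jam on the bar when pushed.
- water_bowl: Bystander: a terracotta bowl 100 mm across, 55 mm high. Origin at the centre of its underside.
- glaze_tub: Bystander: a round wooden tub 64 mm across, 50 mm high. Origin at the centre of its underside.
- rib_block: Bystander: a dark wooden block 140 x 35 x 20 mm. Origin at the centre of its underside.
Things that resemble listed ones, but are neither listed nor needed, are in the scene too. What is meant by the clip is not blue or turquoise, and is the larger of those in its own colour.

How it is judged (in metres and radians):
On the way, in this order (a step that is already met when the one before it is completed fails the run):
1. the bar is down over the mould (value of joint bar below 0.04 rad), for 0.2 s.
2. the clip is snapped home on the stud's groove (x of groove in the frame of clip between -0.0025 and 0.0025 m and y of groove in the frame of clip between -0.0025 and 0.0025 m and z of clip in the frame of groove between -0.003 and 0.006 m), for 0.2 s.
At the end, for the whole second after the job is handed in: The bar is down (within 0.04 rad of level); the clip lies flat (within 0.15 rad) in the stud's groove above the bar, its seat centred on the stud to within 2.5 mm, at rest and released (all of step 2 and value of joint bar below 0.04 rad and angle between clip's own z axis and vertical below 0.15 rad and linear speed of clip below 0.02 m/s); the robot touches nothing.
It fails at once if the clip is pressed against clamp, bar or stud with more than 40 N (contact force between clip and clamp above 40 N).
It fails at once if the fingers press on the clamp, bar or stud with more than 80 N (contact force between the fingers and clamp above 80 N).
It fails at once if a bystander is moved by more than 20 mm (distance of any of water_bowl, glaze_tub, rib_block from where it was at the start of the episode above 0.02 m).
It also fails if it takes over 72 s, if anything falls off the work surface, if the arm or the gripper's body presses on something with over 40 N, if the wrist force passes 120 N, or if a joint passes its speed limit or range.

## Working session

There is one attempt and no reset: what is moved stays moved. The work goes in short steps, Python scripts to look and compute and a shell command to move; the robot and the scene stay as the last step left them, time stands still between calls to the robot, and variables do not carry over. Pictures are saved under pics/ and viewed, at most 10 in all, crops included, and the job is handed in when it is done.

```bash
mkdir -p pics
python3 - <<'E'
from bench import *
import cv2,numpy as np
for n in("scene","top"):
    im=grab_frame(n); cv2.imwrite(f"pics/{n}0.png",im); c=camera_info(n); print(n,np.array(c["intrinsics"]).round(1).tolist(),np.array(c["T"]).round(3).tolist())
s=observe();print(s["clock"],s["ee_pos"],s["ee_rot"],s["force"],s["gripper_width"])
E
```

```text
scene [[581.3, 0.0, 319.9], [0.0, 581.3, 234.5], [0.0, 0.0, 1.0]] [[0.564, 0.627, -0.538, 1125.881], [0.826, -0.415, 0.382, -473.02], [0.016, -0.659, -0.752, 984.112], [0.0, 0.0, 0.0, 1.0]]
top [[624.0, 0.0, 316.6], [0.0, 624.0, 242.8], [0.0, 0.0, 1.0]] [[-0.007, -0.998, 0.059, 402.448], [-1.0, 0.005, -0.02, 8.146], [0.02, -0.059, -0.998, 1354.357], [0.0, 0.0, 0.0, 1.0]]
0.1 [181.24468386 492.39988673 303.39704608] [-1.88167169e-04  1.75488541e-01  9.84481305e-01 -5.43887421e-04] [ 0.35227313 -0.92758288  0.04763472] 85.62717846802468
```

View pics/scene0.png

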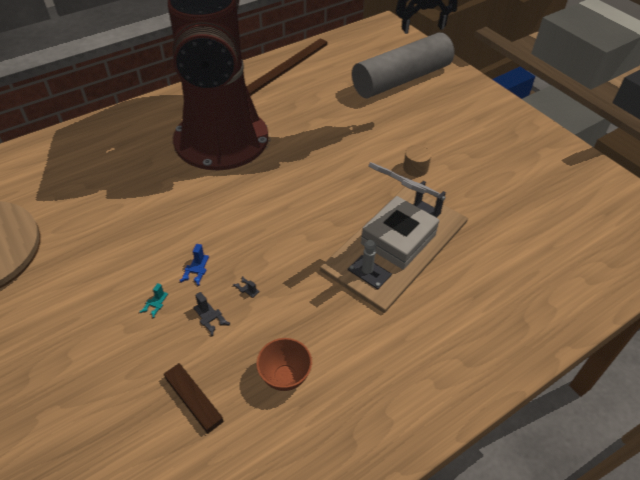

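View pics/top0.png

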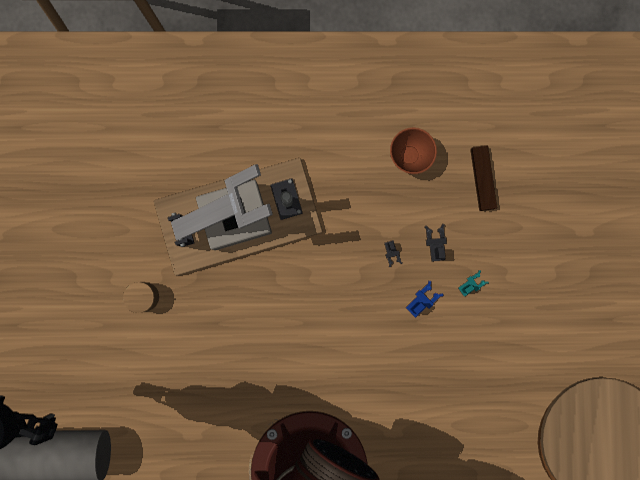

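The scene view shows the clamp at about (400,240) with its bar raised, and the large dark clip at (207,312) with the small one at (247,287). In the top view the board's corners are near (155,200), (303,159), (326,234) and (176,274). The stud is near (288,199). The clip is at (437,243), mouth up (world +x).

```bash
cat > h.py <<'E'
from bench import *
import cv2,numpy as np
from scipy.spatial.transform import Rotation as R
def rays(n,px,c=None):
    c=c or camera_info(n);K=np.array(c["intrinsics"]);T=np.array(c["T"])
    p=(np.atleast_2d(px).astype(float)-K[:2,2])/[K[0,0],K[1,1]]
    if n=="wrist":
        r=np.linalg.norm(p,axis=1)[:,None]+1e-12; d=np.hstack([p/r*np.sin(r),np.cos(r)])
    else: d=np.hstack([p,np.ones((len(p),1))])
    return T[:3,3],d@T[:3,:3].T
def plane(n,px,z,c=None):
    o,d=rays(n,px,c); return o+d*((z-o[2])/d[:,2])[:,None]
def proj(n,P,c=None):
    c=c or camera_info(n);K=np.array(c["intrinsics"]);T=np.array(c["T"])
    q=(np.atleast_2d(P)-T[:3,3])@T[:3,:3]
    if n=="wrist":
        rr=np.linalg.norm(q[:,:2],axis=1)[:,None];u=q[:,:2]/(rr+1e-9)*np.arctan2(rr,q[:,2:])
    else:u=q[:,:2]/q[:,2:]
    return u*[K[0,0],K[1,1]]+K[:2,2]
def tool():
    s=observe();q=s["ee_rot"];return np.array(s["ee_pos"]),R.from_quat([q[1],q[2],q[3],q[0]])
E
python3 - <<'E'
from h import *
im=cv2.imread("pics/top0.png")
c=plane("top",[[155,200],[303,159],[326,234],[176,274]],16);print(c.round(1)[:,:2].tolist(),c.mean(0).round(1))
d=c[0]+c[3]-c[1]-c[2];print("yaw y-axis",np.degrees(np.arctan2(d[1],d[0]))-90)
g=cv2.cvtColor(im,cv2.COLOR_BGR2HSV)
m=(((im.max(2)<75)&(g[...,1]<110)).astype(np.uint8))
m[:, :370]=0;m[:,480:]=0;m[:215]=0;m[280:]=0
k,l,st,ce=cv2.connectedComponentsWithStats(m)
for i in range(1,k):
    if st[i,4]>30: print(st[i],ce[i],plane("top",ce[i],4).round(1))
a=cv2.resize(im[215:275,375:475],None,fx=7.5,fy=7.5,interpolation=cv2.INTER_CUBIC)
cv2.imwrite("pics/clip.png",a)
print(camera_info("wrist")["T"])
E
```

```text
[[575.7, 327.1], [663.7, 9.0], [500.6, -39.6], [416.7, 281.2]] [539.2 144.4  16. ]
yaw y-axis 15.063595875960743
[425 224  22  38 485] [436.34845361 244.22268041] [[ 478.  -280.2    4. ]]
[385 241  17  26 224] [391.68303571 252.18303571] [[ 461.2 -182.5    4. ]]
[[ 3.46470878e-01  9.02281711e-01  2.56604062e-01  1.14781355e+02]
 [ 9.38058691e-01 -3.32685066e-01 -9.67808853e-02  5.16054785e+02]
 [-1.95528365e-03  2.74241429e-01 -9.61658887e-01  3.74686647e+02]
 [ 0.00000000e+00  0.00000000e+00  0.00000000e+00  1.00000000e+00]]
```

View pics/clip.png

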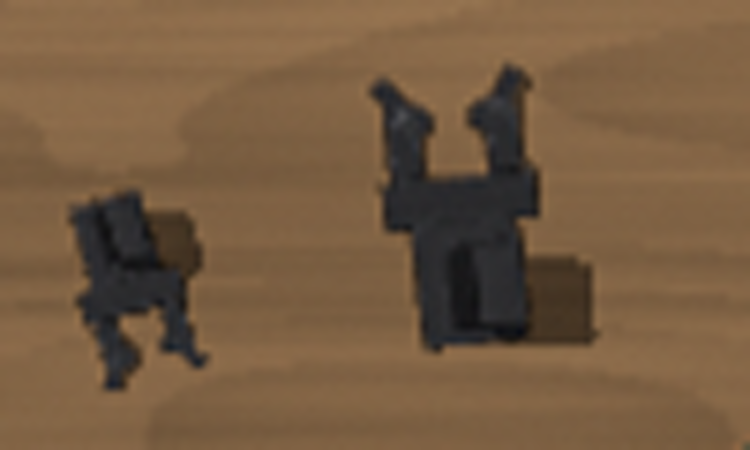

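Crop: the large clip's jaw tips are at (378,88) and (512,75), so its mouth faces world +x with a yaw of about +0.1. The tab is toward the bottom, at about (495,290).

Run:
```python
from h import *
cen=np.array([539.2,144.4,0]);M=R.from_euler('z',15.06,degrees=True).as_matrix()
for A in (.3,.4,.5,.6,.7,.8): print(A,proj("scene",cen+M@[0,120-270*np.cos(A),82+270*np.sin(A)]).round(),proj("top",[cen+M@[s*47,120-270*np.cos(A),82+270*np.sin(A)] for s in(1,-1)]).round().tolist())
t=np.array([[378,88],[512,75]])/7.5+[375,215]
P=plane("top",t,5);v=P[0]-P[1];y=np.arctan2(-v[0],v[1]);m=P.mean(0)
ex=np.array([np.cos(y),np.sin(y),0]);print("clip yaw",y,"org",m-22*ex,"tab",m-64*ex,"jawspan",np.linalg.norm(v))
p,r=tool()
for n,T in(("press",cen+M@[0,10,270]),):print(n,T,r.inv().apply(T-p))
```

```text
0.3 [[360. 232.]] [[296.0, 167.0], [308.0, 213.0]]
0.4 [[364. 221.]] [[291.0, 165.0], [304.0, 213.0]]
0.5 [[369. 208.]] [[284.0, 165.0], [298.0, 214.0]]
0.6 [[375. 195.]] [[276.0, 164.0], [290.0, 214.0]]
0.7 [[381. 182.]] [[267.0, 165.0], [281.0, 215.0]]
0.8 [[388. 169.]] [[256.0, 165.0], [270.0, 217.0]]
clip yaw 0.09169310403564049 org [ 496.07897306 -278.28503905    5.        ] tab [ 454.25540952 -282.13075524    5.        ] jawspan 39.31345905022846
press [536.60169582 154.05654262 270.        ] [-450.38364587 -194.67920709   33.53751632]
```

```bash
python3 -m jog '{"slide":[[-0.038,-0.017,-0.037],[-0.076,-0.034,-0.037],[-0.114,-0.051,-0.037],[-0.152,-0.068,-0.037],[-0.19,-0.085,-0.037],[-0.228,-0.102,-0.037],[-0.266,-0.118,-0.037],[-0.304,-0.135,-0.037],[-0.342,-0.152,-0.037],[-0.38,-0.17,-0.037],[-0.418,-0.186,-0.037],[-0.456,-0.203,-0.037]],"dr":[[0,0,-0.1],[0,0,-0.2],[0,0,-0.3],[0,0,-0.4],[0,0,-0.5],[0,0,-0.616],[0,0,-0.616],[0,0,-0.616],[0,0,-0.616],[0,0,-0.616],[0,0,-0.616],[0,0,-0.616]],"fingers":[-1,-1,-1,-1,-1,-1,-1,-1,-1,-1,-1,-1]}' 40
python3 - <<'E'
from h import *
p,r=tool();print(p,r.as_matrix().round(3).tolist(),observe()["force"])
c=camera_info("wrist");im=grab_frame("wrist");cv2.imwrite("pics/w1.png",im)
E
```

```text
clock: 1.1
ee_pos: [527.5, 155.0, 340.7]
ee_rot: [-0.0, -0.131, 0.991, 0.0]
force: [2.0, 0.9, -0.1]
gripper_width: -0.6
grip_force: 0.0
[527.5373085  155.04984964 340.70080531] [[-0.966, -0.26, -0.0], [-0.26, 0.966, 0.0], [0.0, 0.0, -1.0]] [ 1.99363115  0.9104801  -0.11140063]
```

View pics/w1.png

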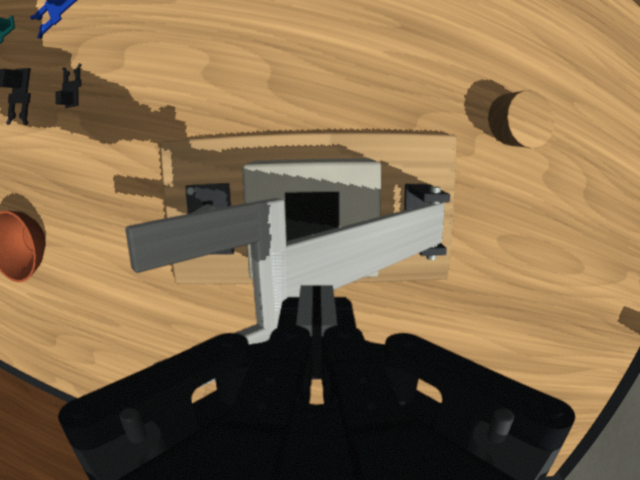

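The wrist view shows the closed fingertips at (318,290), over the raised bar's plate. The stud foot is at (208,200) and the hinge at (432,220). Next I press down.

```bash
python3 -m jog '{"slide":[[0,-0.005,0.02],[0,-0.005,0.04],[0,-0.005,0.055],[0,-0.005,0.066],[0,-0.005,0.077],[0,-0.005,0.088],[0,-0.005,0.099],[0,-0.005,0.11],[0,-0.005,0.12],[0,-0.005,0.13],[0,-0.005,0.14],[0,-0.005,0.145]],"dr":[[0,0,0],[0,0,0],[0,0,0],[0,0,0],[0,0,0],[0,0,0],[0,0,0],[0,0,0],[0,0,0],[0,0,0],[0,0,0],[0,0,0]],"fingers":[-1,-1,-1,-1,-1,-1,-1,-1,-1,-1,-1,-1]}'
```

```text
clock: 2.15
ee_pos: [527.7, 151.9, 195.1]
ee_rot: [-0.0, -0.131, 0.991, -0.0]
force: [0.4, -2.1, 5.6]
gripper_width: 0.2
grip_force: 2.1
```

```bash
python3 -m jog '{"slide":[[-0.003,-0.005,0.008],[-0.006,-0.01,0.016],[-0.009,-0.015,0.023],[-0.009,-0.015,0.029],[-0.009,-0.015,0.033],[-0.009,-0.015,0.036],[-0.009,-0.015,0.038],[-0.009,-0.015,0.038]],"dr":[[0,0,0],[0,0,0],[0,0,0],[0,0,0],[0,0,0],[0,0,0],[0,0,0],[0,0,0]],"fingers":[-1,-1,-1,-1,-1,-1,-1,-1]}'
```

```text
clock: 2.82
ee_pos: [540.3, 140.0, 157.6]
ee_rot: [-0.0, -0.131, 0.991, 0.0]
force: [-1.3, -0.7, 0.0]
gripper_width: -0.2
grip_force: 0.0
```

```bash
python3 -m jog '{"slide":[[0,0,0.001],[0,0,0.002],[0,0,0.003],[0,0,0.003]],"dr":[[0,0,0],[0,0,0],[0,0,0],[0,0,0]],"fingers":[-1,-1,-1,-1]}'
```

```text
clock: 3.15
ee_pos: [540.3, 140.1, 156.5]
ee_rot: [0.0, -0.131, 0.991, -0.0]
force: [-7.6, -2.2, 19.9]
gripper_width: 0.2
grip_force: 10.1
```

```bash
python3 -m jog '{"slide":[[0,0,-0.03],[0,0,-0.07],[0.01,-0.02,-0.1],[0.02,-0.05,-0.13],[0.03,-0.08,-0.16],[0.038,-0.104,-0.174],[0.038,-0.104,-0.174],[0.038,-0.104,-0.174]],"dr":[[0,0,0],[0,0,0],[0,0,0],[0,0,0],[0,0,0],[0,0,0],[0,0,0],[0,0,0]],"fingers":[0.5,0.5,0.5,0.5,0.5,0.5,0.5,0.5]}'
python3 - <<'E'
from h import *
p,r=tool();print(p)
c=camera_info("wrist");im=grab_frame("wrist");cv2.imwrite("pics/w2.png",im)
import pickle;pickle.dump(c,open("w2.pkl","wb"))
cen=np.array([539.2,144.4,0]);M=R.from_euler('z',15.06,degrees=True).as_matrix()
for q in ([0,-110,84],[0,-110,108],[-47,-150,84],[47,-150,84],[-85,-165,16],[85,-165,16]):print(q,proj("wrist",cen+M@q,c).round())
E
```

```text
clock: 3.82
ee_pos: [531.0, 28.7, 329.8]
ee_rot: [0.001, -0.13, 0.991, 0.0]
force: [-0.0, -0.1, -0.4]
gripper_width: 64.4
grip_force: 0.0
[531.00492507  28.71536856 329.79570806]
[0, -110, 84] [[316. 258.]]
[0, -110, 108] [[316. 268.]]
[-47, -150, 84] [[270. 207.]]
[47, -150, 84] [[274. 305.]]
[-85, -165, 16] [[263. 159.]]
[85, -165, 16] [[269. 309.]]
```

View pics/w2.png

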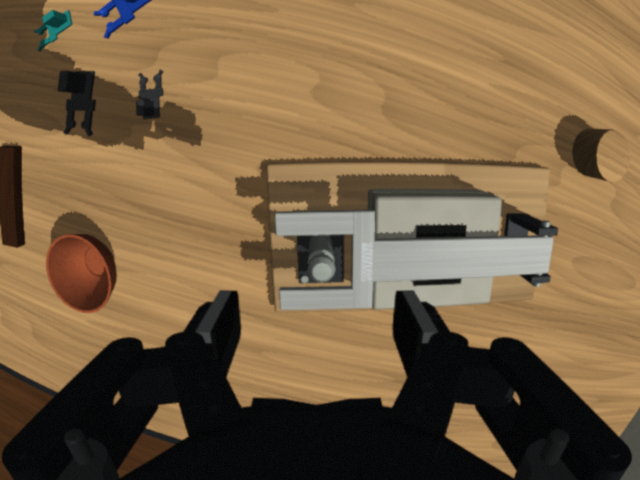

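The bar is down. The stud top is at about (322,271), the fork end corners are at (276,213) and (282,309), and the bar's hinge-end corners are at (553,237) and (551,276).

Run:
```python
from h import *
import pickle;c=pickle.load(open("w2.pkl","rb"))
P=plane("wrist",[[276,213],[282,309],[553,237],[551,276],[375,211],[375,309]],84,c);print(P.round(1))
v=P[2]+P[3]-P[0]-P[1];print("len",np.linalg.norm(v)/2,"yaw",np.degrees(np.arctan2(-v[0],v[1])),"forkw",np.linalg.norm(P[0]-P[1]))
u=P[0]-P[1];print("yaw from end",np.degrees(np.arctan2(-u[1],-u[0])))
print("stud",plane("wrist",[322,271],108,c))
y=v/np.linalg.norm(v);print("fork end->stud y=-110",(P[0]+P[1])/2+40*y)
im=cv2.imread("pics/w2.png")
# clip
g=cv2.cvtColor(im,cv2.COLOR_BGR2GRAY)
```

```text
[[536.4  -6.7  84. ]
 [625.6  19.7  84. ]
 [485.5 268.1  84. ]
 [525.4 285.9  84. ]
 [512.3  76.6  84. ]
 [603.1 105.7  84. ]]
len 280.864531297825 yaw 15.60061527907329 forkw 93.04207046886147
yaw from end 16.479290540280825
stud [[569.41279     43.50242048 108.        ]]
fork end->stud y=-110 [570.23941669  44.99646695  84.        ]
```

```bash
python3 -m jog '{"slide":[[0.018,-0.032,0.0],[0.036,-0.064,0.01],[0.054,-0.096,0.02],[0.072,-0.128,0.03],[0.09,-0.16,0.05],[0.108,-0.192,0.07],[0.126,-0.224,0.09],[0.144,-0.256,0.11],[0.155,-0.28,0.13],[0.155,-0.28,0.13],[0.155,-0.28,0.13],[0.155,-0.28,0.13]],"dr":[[0,0,0.05],[0,0,0.1],[0,0,0.171],[0,0,0.171],[0,0,0.171],[0,0,0.171],[0,0,0.171],[0,0,0.171],[0,0,0.171],[0,0,0.171],[0,0,0.171],[0,0,0.171]],"fingers":[0.3,0.3,0.3,0.3,0.3,0.3,0.3,0.3,0.3,0.3,0.3,0.3]}'
python3 - <<'E'
from h import *
p,r=tool();print(p,r.as_matrix().round(3).tolist())
c=camera_info("wrist");im=grab_frame("wrist");cv2.imwrite("pics/w3.png",im)
import pickle;pickle.dump((c,p,r.as_matrix()),open("w3.pkl","wb"))
E
```

```text
clock: 4.87
ee_pos: [454.0, -279.6, 198.2]
ee_rot: [-0.001, -0.047, 0.999, 0.001]
force: [0.5, 0.4, -0.1]
gripper_width: 55.5
grip_force: 0.0
[ 454.02790695 -279.62726965  198.22539132] [[-0.996, -0.093, -0.001], [-0.093, 0.996, 0.002], [0.001, 0.002, -1.0]]
```

View pics/w3.png

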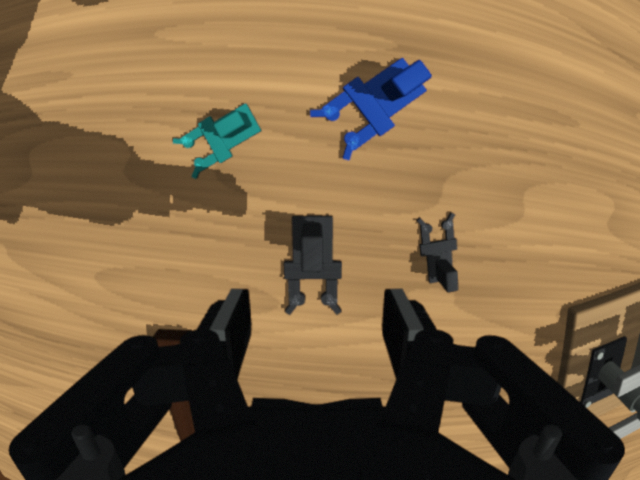

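The tab's top face spans about (302–324, 238–268). The clip's jaw tips are at (289,313) and (338,312), and its rear corners at (293,216) and (332,216).

Run:
```python
from h import *
import pickle;c,p,r=pickle.load(open("w3.pkl","rb"))
im=cv2.imread("pics/w3.png")
cv2.imwrite("pics/w3c.png",cv2.resize(im[200:330,250:380],None,fx=4.5,fy=4.5,interpolation=cv2.INTER_CUBIC))
T=plane("wrist",[[313,253]],46,c);P=plane("wrist",[[289,313],[338,312],[293,216],[332,216]],6,c)
print(T,P.round(1))
f=(P[0]+P[1])/2;b=(P[2]+P[3])/2;print("len",np.linalg.norm(f-b),"yaw",np.arctan2(*(f-b)[1::-1]))
ex=(f-b)/np.linalg.norm(f-b);print("tab from body",b+16*ex,f-64*ex)
for q in (T[0],(b+f)/2-24*ex):print("in tool",r.T@(q-p))
```

```text
[[ 456.00585596 -281.84653642   46.        ]] [[ 520.7 -295.5    6. ]
 [ 516.2 -256.9    6. ]
 [ 442.2 -298.     6. ]
 [ 439.6 -269.8    6. ]]
len 77.94586214301663 yaw 0.0988539091741375
tab from body [ 456.82521348 -282.27844637    6.        ] [ 454.78110407 -282.48117537    6.        ]
in tool [ -1.91035085  -2.68317706 152.21878435]
in tool [ -1.69765236  -3.27143625 192.21796157]
```

View pics/w3c.png

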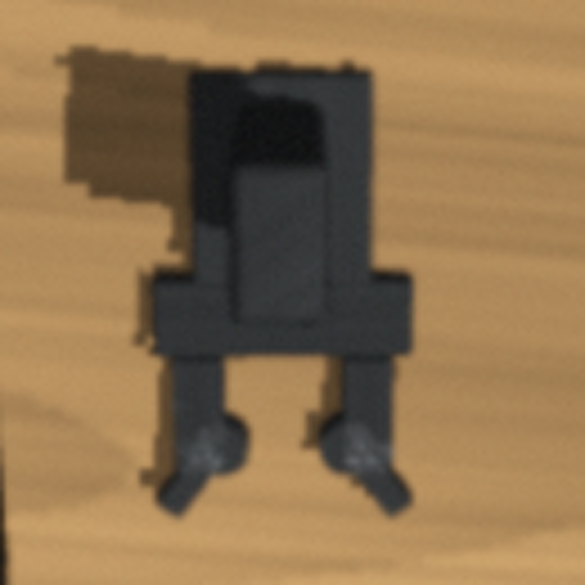

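The crop confirms the tab top at about (312,253) in the full picture, aligned with the tool. Descend and grip.

```bash
python3 -m jog '{"slide":[[-0.002,-0.003,0.03],[-0.002,-0.003,0.06],[-0.002,-0.003,0.085],[-0.002,-0.003,0.1],[-0.002,-0.003,0.11],[-0.002,-0.003,0.116],[-0.002,-0.003,0.116],[-0.002,-0.003,0.116],[-0.002,-0.003,0.116],[-0.002,-0.003,0.116],[-0.002,-0.003,0.116],[-0.002,-0.003,0.116]],"dr":[[0,0,0],[0,0,0],[0,0,0],[0,0,0],[0,0,0],[0,0,0],[0,0,0],[0,0,0],[0,0,0],[0,0,0],[0,0,0],[0,0,0]],"fingers":[0.3,0.3,0.3,0.3,0.3,0.3,0.3,-0.9,-0.9,-0.9,-0.9,-0.9]}' 60
```

```text
clock: 5.92
ee_pos: [456.7, -284.2, 83.9]
ee_rot: [0.001, -0.046, 0.999, -0.0]
force: [-1.3, 2.0, 6.6]
gripper_width: 13.1
grip_force: 58.8
```

```bash
python3 -m jog '{"slide":[[0,0,-0.02],[0,0,-0.05],[0,0.02,-0.08],[-0.005,0.05,-0.11],[-0.01,0.085,-0.14],[-0.015,0.12,-0.146],[-0.02,0.155,-0.146],[-0.026,0.19,-0.146],[-0.032,0.225,-0.146],[-0.038,0.26,-0.146],[-0.042,0.29,-0.146],[-0.042,0.299,-0.146]],"dr":[[0,0,0],[0,0,0],[0,0,0],[0,0,-0.04],[0,0,-0.08],[0,0,-0.12],[0,0,-0.174],[0,0,-0.174],[0,0,-0.174],[0,0,-0.174],[0,0,-0.174],[0,0,-0.174]],"fingers":[-0.9,-0.9,-0.9,-0.9,-0.9,-0.9,-0.9,-0.9,-0.9,-0.9,-0.9,-0.9]}'
python3 -m jog '{"slide":[[0,0,0.03],[0,0,0.03],[0,0,0.03],[0,0,0.03]],"dr":[[0,0,0],[0,0,0],[0,0,0],[0,0,0]],"fingers":[-0.9,-0.9,-0.9,-0.9]}'
python3 - <<'E'
from h import *
p,r=tool();print(p,r.as_matrix().round(3).tolist())
c=camera_info("wrist");im=grab_frame("wrist");cv2.imwrite("pics/w4.png",im)
import pickle;pickle.dump((c,p,r.as_matrix()),open("w4.pkl","wb"))
E
```

```text
clock: 6.92
ee_pos: [470.3, 21.1, 229.4]
ee_rot: [0.0, -0.134, 0.991, 0.001]
force: [-0.1, -0.7, -0.5]
gripper_width: 13.5
grip_force: 58.6
clock: 7.25
ee_pos: [470.6, 17.2, 199.6]
ee_rot: [-0.0, -0.132, 0.991, -0.0]
force: [-0.2, -0.9, -1.1]
gripper_width: 13.3
grip_force: 58.7
[470.604406    17.15233003 199.62488977] [[-0.965, -0.262, -0.0], [-0.262, 0.965, -0.0], [0.0, -0.0, -1.0]]
```

View pics/w4.png

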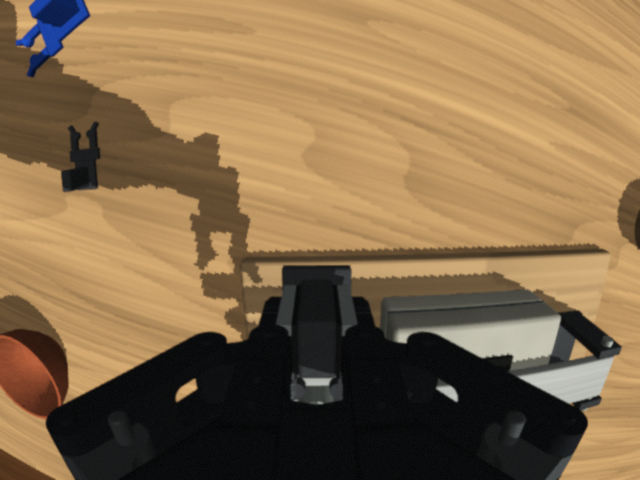

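The wrist view shows the clip gripped level, its rear edge at (317,270), with the stud hidden behind the gripper. I'll check the lateral alignment with the top and scene cameras.

Run:
```python
from h import *
a=grab_frame("top");b=grab_frame("scene")
M=R.from_euler('z',15.2,degrees=True).as_matrix()
q=[569.5,44,108];u=proj("top",q)[0];v=proj("scene",q)[0];print(u,v)
o=[]
for im,w in((a,u),(b,v)):
    x,y=(w-[25,37]).astype(int);print(x,y);o.append(cv2.resize(im[y:y+75,x:x+50],None,fx=8,fy=8,interpolation=cv2.INTER_CUBIC))
cv2.imwrite("pics/ts.png",np.hstack(o))
```

```text
[285.74476163 196.64243782] [369.92811161 241.78373173]
260 159
344 204
```

View pics/ts.png

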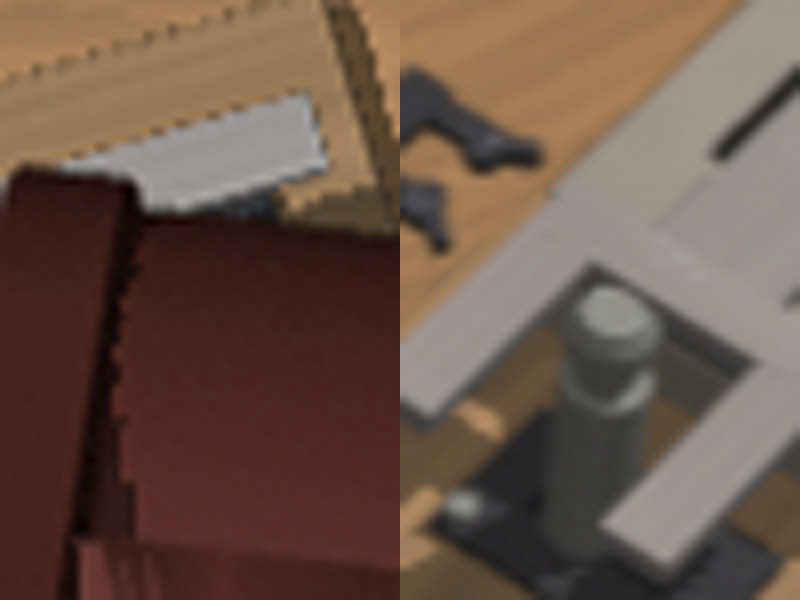

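Left (top view): the arm hides the stud. Right (scene): the stud's top face is centred at crop (613,310), and the jaw tips are at crop (537,150) and (441,243).

Run:
```python
from h import *
cv=lambda x,y:[(x-400)/8+344,y/8+204]
p,r=tool();m=r.as_matrix();print(p)
S=plane("scene",[cv(613,310)],108)[0];print("stud",S)
for z in(117,119,121):
    P=plane("scene",[cv(537,150),cv(441,243)],z);c=P.mean(0)
    print(z,P.round(1).tolist(),"span",np.linalg.norm(P[0]-P[1]),"tips in tool",(m.T@(c-p)).round(1),"yaw err",np.degrees(np.arctan2(-(m.T@(P[0]-P[1]))[0],(m.T@(P[0]-P[1]))[1])))
print("stud in tool",m.T@(S-p), "alt stud",m.T@(np.array([569.4,43.5,108])-p))
```

```text
[471.05736557  17.08887217 199.87032641]
stud [572.26998038  43.61341425 108.        ]
117 [[525.1, 54.8, 117.0], [536.9, 16.0, 117.0]] span 40.557690753949906 tips in tool [-62.6   2.   82.9] yaw err -1.8135893290528828
119 [[526.5, 53.6, 119.0], [538.3, 14.9, 119.0]] span 40.4641441239408 tips in tool [-63.6   0.5  80.9] yaw err -1.8135893290530398
121 [[527.9, 52.3, 121.0], [539.7, 13.7, 121.0]] span 40.370597493931776 tips in tool [-64.6  -1.   79. ] yaw err -1.813589329052995
stud in tool [-104.51171445   -0.87225453   92.00131694] alt stud [-101.71230301   -0.22965755   91.99746175]
```

```bash
python3 -m jog '{"slide":[[0,-0.0005,0.01],[0,-0.0005,0.02],[0,-0.0005,0.025],[0,-0.0005,0.028],[0,-0.0005,0.030],[0,-0.0005,0.030],[0,-0.0005,0.030]],"dr":[[0,0,0],[0,0,0],[0,0,0],[0,0,0],[0,0,0],[0,0,0],[0,0,0]],"fingers":[-0.9,-0.9,-0.9,-0.9,-0.9,-0.9,-0.9]}'
python3 -m jog '{"slide":[[-0.005,0,0],[-0.01,0,0],[-0.015,0,0],[-0.02,0,0],[-0.024,0,0],[-0.024,0,0]],"dr":[[0,0,0],[0,0,0],[0,0,0],[0,0,0],[0,0,0],[0,0,0]],"fingers":[-0.9,-0.9,-0.9,-0.9,-0.9,-0.9]}'
```

```text
clock: 7.98
ee_pos: [470.9, 17.2, 169.2]
ee_rot: [0.0, -0.133, 0.991, -0.0]
force: [0.5, -0.5, -1.2]
gripper_width: 13.2
grip_force: 58.7
clock: 8.48
ee_pos: [494.8, 23.8, 168.9]
ee_rot: [0.0, -0.133, 0.991, -0.0]
force: [-0.2, -0.6, -1.2]
gripper_width: 13.5
grip_force: 58.7
```

```bash
python3 -m jog '{"slide":[[-0.004,0,0],[-0.008,0,0],[-0.012,0,0],[-0.015,0,0],[-0.015,0,0]],"dr":[[0,0,0],[0,0,0],[0,0,0],[0,0,0],[0,0,0]],"fingers":[-0.9,-0.9,-0.9,-0.9,-0.9]}'
python3 -m jog '{"slide":[[-0.002,0,0],[-0.004,0,0],[-0.006,0,0],[-0.006,0,0]],"dr":[[0,0,0],[0,0,0],[0,0,0],[0,0,0]],"fingers":[-0.9,-0.9,-0.9,-0.9]}'
```

```text
clock: 8.9
ee_pos: [509.0, 27.6, 168.9]
ee_rot: [0.0, -0.133, 0.991, -0.0]
force: [-0.4, 0.5, -0.1]
gripper_width: 13.2
grip_force: 58.7
clock: 9.23
ee_pos: [514.2, 29.0, 168.9]
ee_rot: [-0.0, -0.133, 0.991, -0.0]
force: [-0.0, -1.0, -1.4]
gripper_width: 13.4
grip_force: 58.7
```

```bash
J='python3 -m jog'; for i in 1; do :; done
python3 -m jog '{"slide":[[-0.002,0,0],[-0.004,0,0],[-0.004,0,0]],"dr":[[0,0,0],[0,0,0],[0,0,0]],"fingers":[-0.9,-0.9,-0.9]}' | grep -E "ee_pos|force: \["
python3 -m jog '{"slide":[[-0.002,0,0],[-0.004,0,0],[-0.004,0,0]],"dr":[[0,0,0],[0,0,0],[0,0,0]],"fingers":[-0.9,-0.9,-0.9]}'| grep -E "ee_pos|force: \["
python3 -m jog '{"slide":[[-0.002,0,0],[-0.004,0,0],[-0.004,0,0]],"dr":[[0,0,0],[0,0,0],[0,0,0]],"fingers":[-0.9,-0.9,-0.9]}'| grep -E "ee_pos|force: \["
```

```text
ee_pos: [518.2, 30.1, 168.9]
force: [-1.3, -1.3, -1.1]
ee_pos: [522.2, 31.3, 168.9]
force: [-0.7, -1.0, -0.3]
ee_pos: [526.0, 32.3, 168.9]
force: [0.5, -1.5, -1.0]
```

```bash
python3 -m jog '{"slide":[[-0.0015,0,0],[-0.003,0,0],[-0.003,0,0]],"dr":[[0,0,0],[0,0,0],[0,0,0]],"fingers":[-0.9,-0.9,-0.9]}' | grep -E "ee_pos|force: \["
python3 -m jog '{"slide":[[-0.001,0,0],[-0.002,0,0],[-0.002,0,0]],"dr":[[0,0,0],[0,0,0],[0,0,0]],"fingers":[-0.9,-0.9,-0.9]}'| grep -E "ee_pos|force: \["
python3 -m jog '{"slide":[[-0.001,0,0],[-0.002,0,0],[-0.002,0,0]],"dr":[[0,0,0],[0,0,0],[0,0,0]],"fingers":[-0.9,-0.9,-0.9]}'| grep -E "ee_pos|force: \["
```

```text
ee_pos: [527.9, 32.6, 168.5]
force: [-3.1, -4.7, -2.4]
ee_pos: [529.2, 33.1, 168.3]
force: [-4.9, -5.2, -0.9]
ee_pos: [530.5, 33.7, 168.1]
force: [-7.3, -3.4, -1.8]
```

```bash
python3 -m jog '{"slide":[[-0.001,0,0],[-0.0015,0,0],[-0.0015,0,0]],"dr":[[0,0,0],[0,0,0],[0,0,0]],"fingers":[-0.9,-0.9,-0.9]}' | grep -E "ee_pos|force: \["
python3 -m jog '{"slide":[[-0.001,0,0],[-0.0015,0,0],[-0.0015,0,0]],"dr":[[0,0,0],[0,0,0],[0,0,0]],"fingers":[-0.9,-0.9,-0.9]}'| grep -E "ee_pos|force: \["
```

```text
ee_pos: [531.8, 34.0, 168.1]
force: [-7.0, -3.9, -1.0]
ee_pos: [533.8, 34.5, 168.2]
force: [-5.7, -4.4, -2.5]
```

```bash
python3 -m jog '{"slide":[[-0.001,0,0],[-0.0015,0,0],[-0.0015,0,0]],"dr":[[0,0,0],[0,0,0],[0,0,0]],"fingers":[-0.9,-0.9,-0.9]}' | grep -E "ee_pos|force: \["
python3 -m jog '{"slide":[[-0.001,0,0],[-0.0015,0,0],[-0.0015,0,0]],"dr":[[0,0,0],[0,0,0],[0,0,0]],"fingers":[-0.9,-0.9,-0.9]}'| grep -E "ee_pos|force: \["
python3 -m jog '{"slide":[[-0.001,0,0],[-0.0015,0,0],[-0.0015,0,0]],"dr":[[0,0,0],[0,0,0],[0,0,0]],"fingers":[-0.9,-0.9,-0.9]}'| grep -E "ee_pos|force: \["
```

```text
ee_pos: [536.0, 35.0, 168.4]
force: [-2.6, -3.6, -1.2]
ee_pos: [539.0, 35.7, 169.1]
force: [0.4, -2.5, -1.6]
ee_pos: [540.6, 36.0, 169.3]
force: [1.8, -2.7, -1.2]
```

```bash
python3 -m jog '{"slide":[[-0.001,0,0],[-0.001,0,0]],"dr":[[0,0,0],[0,0,0]],"fingers":[-0.9,-0.9]}' | grep -E "ee_pos|force: \["
python3 -m jog '{"slide":[[-0.001,0,0],[-0.001,0,0]],"dr":[[0,0,0],[0,0,0]],"fingers":[-0.9,-0.9]}' | grep -E "ee_pos|force: \["
python3 -m jog '{"slide":[[-0.001,0,0],[-0.001,0,0]],"dr":[[0,0,0],[0,0,0]],"fingers":[-0.9,-0.9]}' | grep -E "ee_pos|force: \["
```

```text
ee_pos: [541.1, 36.4, 169.1]
force: [1.8, -1.7, -1.6]
ee_pos: [541.6, 36.9, 168.9]
force: [1.1, -1.9, -1.3]
ee_pos: [542.3, 37.2, 168.8]
force: [-0.7, 0.0, -1.3]
```

```bash
python3 -m jog '{"slide":[[-0.001,0,0],[-0.001,0,0]],"dr":[[0,0,0],[0,0,0]],"fingers":[-0.9,-0.9]}' | grep -E "ee_pos|force: \["
python3 -m jog '{"slide":[[-0.001,0,0],[-0.001,0,0]],"dr":[[0,0,0],[0,0,0]],"fingers":[-0.9,-0.9]}' | grep -E "ee_pos|force: \["
```

```text
ee_pos: [542.8, 37.3, 168.6]
force: [-3.2, 0.4, -0.3]
ee_pos: [543.0, 37.4, 168.5]
force: [-5.5, -1.5, 2.8]
```

```bash
python3 -m jog '{"slide":[[0.001,0,0],[0.0015,0,0],[0.0015,0,0],[0.0015,0,0],[0.0015,0,0],[0.0015,0,0]],"dr":[[0,0,0],[0,0,0],[0,0,0],[0,0,0],[0,0,0],[0,0,0]],"fingers":[-0.9,-0.9,0.0,0.0,0.0,0.0]}'
python3 -m jog '{"slide":[[0,0,-0.015],[0,0,-0.04],[0,0,-0.07],[0.03,0,-0.1],[0.06,0,-0.12],[0.1,0,-0.13],[0.14,0,-0.13],[0.14,0,-0.13],[0.14,0,-0.13]],"dr":[[0,0,0],[0,0,0],[0,0,0],[0,0,0],[0,0,0],[0,0,0],[0,0,0],[0,0,0],[0,0,0]],"fingers":[0,0,0,0,0,0,0,0,0]}'
python3 - <<'E'
from h import *
im=grab_frame("scene");x,y=330,190
cv2.imwrite("pics/fin.png",cv2.resize(im[y:y+75,x:x+100],None,fx=8,fy=8,interpolation=cv2.INTER_CUBIC))
E
```

```text
clock: 13.32
ee_pos: [543.4, 37.0, 169.1]
ee_rot: [0.0, -0.133, 0.991, -0.0]
force: [0.7, 0.9, -0.6]
gripper_width: 42.9
grip_force: 0.0
clock: 14.07
ee_pos: [406.6, -0.1, 299.5]
ee_rot: [0.001, -0.132, 0.991, -0.0]
force: [0.8, -0.4, -0.0]
gripper_width: 42.8
grip_force: 0.0
```

View pics/fin.png

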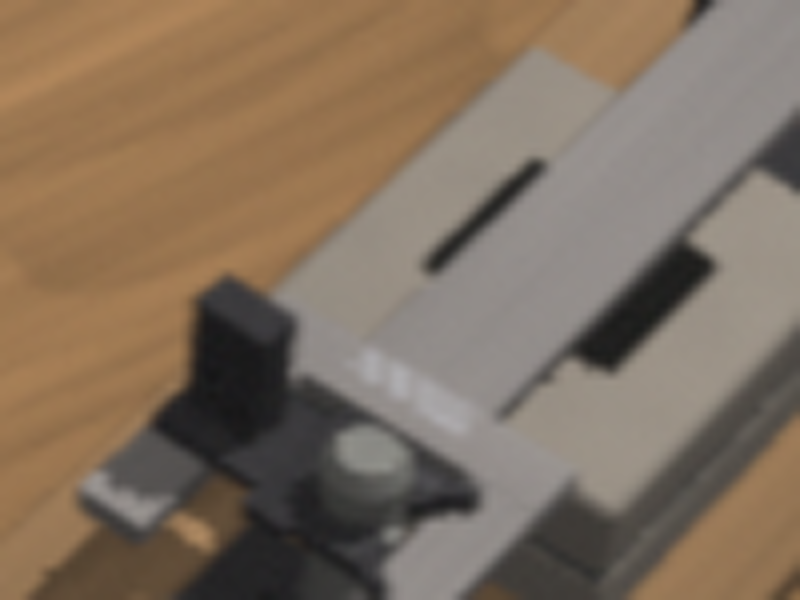

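The clip lies flat in the groove over the bar, its web against the stud. The stud top is at crop (370,450) and the tab top at (245,303). A quick distance check before handing in.

Run:
```python
from h import *
S=plane("scene",[370/8+330,450/8+190],108)[0];T=plane("scene",[245/8+330,303/8+190],130)[0]
print(S,T,tool()[1].as_matrix().T@(S-T), observe()["clock"])
```

```text
[585.6271496   47.33593759 108.        ] [544.52902675  37.76604263 130.        ] [-42.12686651  -1.52872078  22.08231696] 14.1167
```

Tab to stud measures 42.1 mm against a nominal 42 mm, so the clip is home.

```bash
python3 -c "
from bench import *
print(hand_in())"
```

```text
the job is handed in; nothing more can be done
None
```

The bar is down and the clip is snapped home on the stud and released; the job was handed in at about 14 s, and no verdict was returned.

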